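# Screw a threaded lock cylinder home by its key

## Task

Two lock cases are clamped on the bench, each with a brass cylinder already started in its thread and a plastic-headed key standing up in it as a handle. Screw in the cylinder with the red key: turn the red key clockwise (seen from above) until it stiffens and its flat head stands in line with the two white marks on the lock case, stop there without overtightening it past the marks, and let go. Leave the blue key as it is.

Things in the scene. Friction and masses are not known exactly. Their poses are not given: they have to be found in the camera images.
- red_key_grip (a point): Centre of the red plastic head of the key to turn, on the upright turning axis, 67 mm above the bench. The head is an upright slab 30 mm wide (x, level), 10 mm thick (y, level: grip across this), 32 mm tall (z, up). Below it: 6 mm of steel blade, then the cylinder's brass collar, 35 mm across, its top 22 mm below this point. Nothing else within 60 mm is higher than 30 mm below this point.
- red_key (a joint): Angle in rad by which red key and cylinder are screwed in; grows clockwise seen from above. Starts between 0 and 0.35; at 1.2 the head is in line with the white marks: stop there. The turning torque is 0.06 N m at 0, rising evenly to 0.24 N m at 1.2; hard stop at 1.7. It stays where it is left. The key sinks 5 mm per full turn, 1 mm over the whole job.
- red_clamp: Fixed grey screw clamp, 110 x 124 mm base, holding a flat steel lock case, 130 mm long (x), 80 mm wide, top 36 mm above the bench, with the red key in its middle. Origin on the bench under the key's axis; x along the case and in line with the two white marks (26 x 6 mm each) on its top, one on either side of the cylinder; z up.
- blue_key_edge (a point): Edge of the blue plastic head of the key in the other, otherwise identical clamped lock case, half-way up, 15 mm from that key's turning axis. This key is to be left as it stands. (Beside the clamps, at the robot's right, stands a tall key-cutting machine: lift the fingertips to 0.45 m before swinging past it.)

How it is judged (in metres and radians):
At the end, for the whole second after the job is handed in: The red key stands at rest, let go, between 1.0 and 1.4 rad, that is within 0.2 rad (11 degrees) of the line of the white marks, and the edge of the blue key's head is within 4 mm of where it was (value of joint red_key between 1 and 1.4 rad and velocity of joint red_key between -0.05 and 0.05 rad/s and distance of blue_key_edge from where it was at the start of the episode below 0.004 m); the robot touches nothing.
It fails at once if the red key is overtightened, more than 0.3 rad past the marks (value of joint red_key above 1.5 rad).
It fails at once if the blue key is turned: the edge of its head moves more than 4 mm (distance of blue_key_edge from where it was at the start of the episode above 0.004 m).
It also fails if it takes over 35 s, if anything falls off the work surface, if the arm or the gripper's body presses on something with over 40 N, if the wrist force passes 120 N, or if a joint passes its speed limit or range.

## Robot

A 6-joint arm with a two-finger parallel gripper is mounted at the origin on a cart in front of the work surface, level with it; the furniture and walls round the work are solid. World frame = base frame: x ahead of the robot, y to its left, z up, the work surface at z = 0. Lengths are in m, angles in degrees, forces in N, time in s.
With the tool pointing down it reaches from about 0.375 to 0.9 m from the base axis. Payload 3.1 kg.
Tool frame: the origin (TCP) lies at the very end of the fingers, on their centre line; the grasp point (between the pads) lies bot.hold_point_z behind it (bot.hold_point_z is the distance from the TCP to the grasp point, in m); z points along the fingers, y is the line along which they close (so a half turn about z gives the same grasp; the last joint's range is limited). The gripper opens to 87 mm and grips with 3 to 60 N. Pads are 19 mm wide; open, the fingers measure 117 mm over their backs; the gripper's body (75 mm by 190 mm) begins 51 mm behind the grasp point.
Start: joints at [-86.03, 30.224, 82.088, -0, 67.689, -10.227], TCP at [0.153, -0.606, 0.223] pointing down, gripper open.
Joint ranges: [-176.69, 176.69], [-43.24, 126.21], [12.49, 139.97], [-82, 262], [0, 151.66], [-163.58, 163.58]. Speed limits (degrees/s): [159.86, 159.86, 180, 180, 180, 180].

## Interface

Orientations are given as a 3x3 rotation matrix whose columns are the frame's x, y, z axes.
In Python, from rig import bot gives the robot as it stands.
- The arm moves only by the tool apply_moves, never from a script. Its argument "plan" is one flat list of numbers, 4 for each row, row after row: the shift along the world's x, y, z normalised to -1 to 1, where 1 is 0.05 m, then the turn about the world's z normalised to -1 to 1, where 1 is 10 degrees. A call has 1 to 12 rows; each row shifts and turns the commanded pose from where the row before left it; what a row does not reach is not made up. A row lasts 1/8 s, in which the tool goes at most 62.5 mm and 10.7 degrees, less where a joint would pass 70% of its speed; a pose out of reach is approached as far as the arm can. A call with a number of a shift or a turn outside -1 to 1 is refused whole. A call with a gripper value outside its range is refused whole. "grip" is the closure, from -1 (fully open) to 1 (shut), so that 0 is half open, set as the call begins (left out, the last holds). The fingers move at their own pace and stop on an object; the grip force is fixed at half the most. Time passes only in rows, so rows that do not move let the fingers close. It gives the time, the measured TCP pose, the force, the opening and the grip force at its end, in the units of the state.
- bot.read_state(): the state, without advancing time (a new reading comes with each control period).
- bot.capture(name): name is "side" or "top" or "wrist"; returns (picture, depth): 420x560x3 uint8, red, green, blue; 420x560 float32, m along the optical axis (not along the pixel's ray), 0 where there is no reading.
- bot.camera_info(name): a dict with "vertical_fov" (degrees; the focal length in pixels is half the picture's height over the tangent of half this angle, whatever the lens; pixels are square), "cx", "cy" (the principal point, pixels), "rvec" (rotation vector, rad) and "tvec" (3), from world to camera coordinates, as OpenCV has them; the wrist camera has in their place "mount" (4x4, takes a point from camera to tool coordinates, whose origin is the TCP and whose axes are the flange's). Camera axes: x right, y down, z forward; pixel columns grow to the right and rows downward; lengths in m; the calibration is good to about 2 mm. A picture is of the moment at which its call begins: read the wrist's pose just before it. camera_info takes no time and is no camera call.
- bot.hand_in(): hands the job in; it is judged then, once.
Trained networks look in the newest picture that a camera, given by its name, has taken for a name from the list of things; names that differ only in an ending like _2 or _b are one class to them, and where a whole thing is asked for, a point or a joint stands for the part that bears it (a point fixed in the world has none). Each returns a list of dicts, best first, with "p" (0 to 1); they miss things now and then, are a little off and sometimes report something else, mostly with a low value. They report only what shows in the picture. A call takes as long as a camera call.
- bot.outline_of(camera, target): "mask" (420x560 bool, what is visible of it) and "xy" ([column, row] as shares, 0 to 1, of the picture: columns of its width, rows of its height, amid what is visible of it).
- bot.pinpoint(camera, target): "xy" ([column, row] as shares, 0 to 1, of the picture: columns of its width, rows of its height: a listed point, or the origin of a listed thing).
The state is a dict: "time_s": time; "joint_positions": joint angles; "qvel": joint speeds; "tau": joint torques, N m; "position": TCP position; "tcp_rot": TCP orientation; "force": force on the tool from outside, world axes, zero at the start; "moment": the same for the moment, N m; "opening": opening from 0.0 (shut) to 1.0 (fully open); "grasp_force": force on a finger pad.
Only numpy, scipy, OpenCV 4.12 (cv2) and the standard library are available. Lean on these libraries where they do the work, as an engineer would, in place of code of your own. Each camera call takes 0.05 s, during which the arm holds its last target. There are 200 camera calls.

## Working session

There is one attempt and no reset: what is moved stays moved. The work goes in short steps, Python scripts to look and compute and a tool call to move; the robot and the scene stay as the last step left them, time stands still between calls to the robot, and variables do not carry over. Pictures are saved under pics/ and viewed, at most 10 in all, crops included, and the job is handed in when it is done.

Besides the shell and the picture viewer there is one more tool, called after "Emit:" by a JSON object that holds its "api" and its "payload", one argument or row to a line. apply_moves: Moves the arm, as the interface text tells. Its arguments: {"type":"object","properties":{"plan":{"type":"array","items":{"type":"number"}},"grip":{"type":"number"}},"required":["plan"]}

```bash
mkdir -p pics; cat > h.py <<'E'
import numpy as np, cv2
from rig import bot
def cam(name,st=None):
    c=bot.camera_info(name); f=210/np.tan(np.radians(c['vertical_fov'])/2)
    if 'mount' in c:
        T=np.eye(4);T[:3,:3]=st['tcp_rot'];T[:3,3]=st['position'];T=T@np.array(c['mount'])
        R=T[:3,:3];o=T[:3,3]
    else:
        R=cv2.Rodrigues(np.array(c['rvec'],float))[0].T;o=-R@np.array(c['tvec'],float).ravel()
    return f,c['cx'],c['cy'],R,o
def at_z(K,u,v,z):
    f,cx,cy,R,o=K; d=R@np.array([(u-cx)/f,(v-cy)/f,1]); return o+d*(z-o[2])/d[2]
def by_depth(K,u,v,d):
    f,cx,cy,R,o=K; u,v,d=map(np.asarray,(u,v,d)); return o+(np.stack([(u-cx)/f,(v-cy)/f,1+0*u],-1)*d[...,None])@R.T
def save(p,n): cv2.imwrite('pics/'+n,p[:,:,::-1])
E
cat > a.py <<'E'
from h import *
st=bot.read_state(); print(st['position'],st['tcp_rot'],bot.hold_point_z)
for n in ('top','side'):
    p,d=bot.capture(n); save(p,n+'1.png'); K=cam(n); print(n,K[4])
    for t in ('red_key_grip','red_clamp','blue_key_edge'):
        for r in bot.pinpoint(n,t)[:2]:
            u,v=r['xy'][0]*560,r['xy'][1]*420
            z={'red_key_grip':.067,'red_clamp':0,'blue_key_edge':.067}[t]
            print(t,round(r['p'],2),round(u),round(v),at_z(K,u,v,z).round(3),by_depth(K,u,v,d[min(int(v),419),min(int(u),559)]).round(3))
a,b=[cv2.imread(f'pics/{n}1.png') for n in('top','side')]
cv2.imwrite('pics/both1.png',cv2.resize(np.vstack([a,b]),(400,600)))
E
python3 a.py
```

```text
[ 0.15328553 -0.60516559  0.22157558] [[ 9.69455848e-01  2.45265853e-01 -1.42670347e-04]
 [ 2.45265593e-01 -9.69453579e-01  2.13252267e-03]
 [ 3.84722714e-04 -2.10237870e-03 -9.99997716e-01]] 0.0187
top [0.40452311 0.03631354 0.96353719]
red_key_grip 0.59 375 217 [ 0.495 -0.141  0.067] [ 0.493 -0.138  0.083]
red_clamp 0.71 366 222 [ 0.491 -0.135  0.   ] [ 0.487 -0.127  0.048]
blue_key_edge 0.81 185 194 [0.552 0.238 0.067] [0.557 0.245 0.036]
side [ 0.46207867 -0.72204981  0.46724987]
red_key_grip 0.81 279 264 [ 0.494 -0.141  0.067] [ 0.493 -0.155  0.076]
red_clamp 0.73 277 298 [ 0.492 -0.143  0.   ] [ 0.49  -0.183  0.032]
blue_key_edge 0.67 280 297 [ 0.492 -0.225  0.067] [ 0.495 -0.182  0.032]
blue_key_edge 0.41 291 172 [0.539 0.239 0.067] [0.538 0.217 0.076]
```

View pics/top1.png

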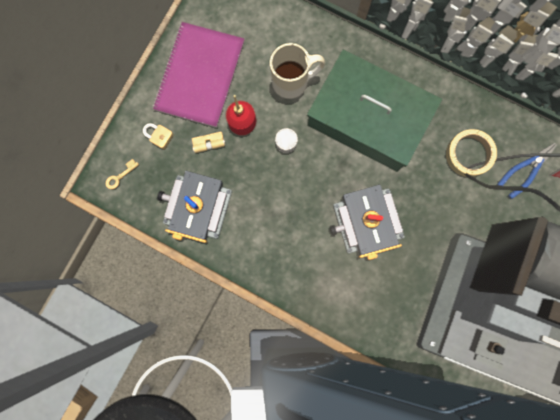

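View pics/side1.png

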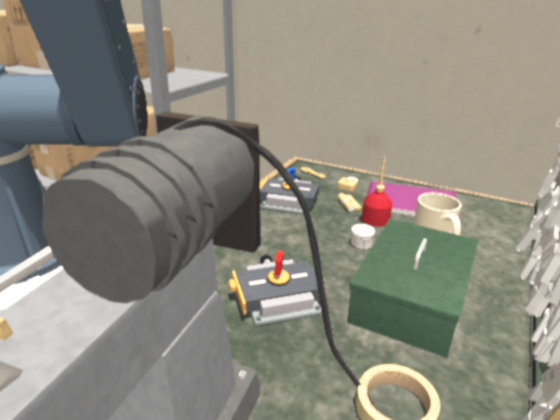

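The top view shows the red key at pixel (372,218), the blue key at (193,203) and the machine at lower right. Both cameras put the red grip point at about (0.494,-0.141). I'll lift before swinging past the machine.

Emit:
{"api": "apply_moves", "payload": {
  "plan": [0, 0, 1, 0, 0, 0, 1, 0, 0, 0, 1, 0, 0, 0, 1, 0, 0, 0, 0.9, 0, 0, 0, 0, 0],
  "grip": -1
}}

```text
time_s: 1.15
position: [0.1535, -0.6073, 0.4727]
tcp_rot: [[0.969, 0.245, 0.001], [0.245, -0.969, -0.01], [-0.002, 0.01, -1.0]]
force: [0.6, 0.2, 0.9]
opening: 1.0
grasp_force: 0.0
```

Emit:
{"api": "apply_moves", "payload": {
  "plan": [0.57, 0.78, 0, 0, 0.57, 0.78, 0, 0, 0.57, 0.78, 0, 0, 0.57, 0.78, 0, 0, 0.57, 0.78, 0, 0, 0.57, 0.78, 0, 0, 0.57, 0.78, 0, 0, 0.57, 0.78, 0, 0, 0.57, 0.78, 0, 0, 0.57, 0.78, 0, 0, 0.57, 0.78, 0, 0, 0.57, 0.78, 0, 0]
}}

```text
time_s: 2.65
position: [0.4956, -0.1362, 0.4662]
tcp_rot: [[0.969, 0.245, -0.002], [0.245, -0.969, 0.001], [-0.002, -0.001, -1.0]]
force: [0.9, -0.4, -0.1]
opening: 0.999
grasp_force: 0.0
```

Emit:
{"api": "apply_moves", "payload": {
  "plan": [0, 0, -1, 0, 0, 0, -1, 0, 0, 0, -1, 0, 0, 0, -1, 0, 0, 0, 0, 0]
}}

```text
time_s: 3.28
position: [0.4917, -0.136, 0.2633]
tcp_rot: [[0.969, 0.245, -0.011], [0.245, -0.969, 0.006], [-0.009, -0.008, -1.0]]
force: [-0.8, 0.3, 0.6]
opening: 1.0
grasp_force: 0.0
```

```bash
cat > w.py <<'E'
from h import *
import sys
n=sys.argv[1]
st=bot.read_state(); print(st['time_s'],st['position'].round(4) if hasattr(st['position'],'round') else st['position'],np.round(st['joint_positions'],1),np.round(st['tcp_rot'],3).tolist())
p,d=bot.capture('wrist'); save(p,n+'.png'); K=cam('wrist',st)
for t,z in (('red_key_grip',.067),('red_clamp',0)):
    for r in bot.pinpoint('wrist',t)[:2]:
        u,v=r['xy'][0]*560,r['xy'][1]*420; print(t,round(r['p'],2),round(u),round(v),at_z(K,u,v,z).round(4))
V,U=np.mgrid[:420,:560]; P=by_depth(K,U,V,d)
c=p.astype(int); red=(c[...,0]>120)&(c[...,1]<80)&(c[...,2]<80)&(P[...,2]>.055)&(P[...,2]<.1)
def ax(m,z,name):
    Q=np.array([at_z(K,u,v,z)[:2] for v,u in np.argwhere(m)],np.float32)
    if len(Q)<20: return print(name,'few')
    print(name,len(Q),'z',np.median(P[m][:,2]).round(4)); b=cv2.minAreaRect(Q); m0=Q.mean(0); w,E=np.linalg.eigh(np.cov(Q.T)); a=E[:,1]
    print('  rect',np.round(b[0],4),np.round(b[1],4),'mean',m0.round(4),'axis deg',round(np.degrees(np.arctan2(a[1],a[0]))%180,1)); return m0
top=red&(P[...,2]>.079)
m0=ax(red,.083,'red all'); m1=ax(top,.083,'red top')
g=m1 if m1 is not None else m0
white=(c.min(-1)>165)&(abs(P[...,2]-.036)<.008)
if g is not None: white&=np.hypot(P[...,0]-g[0],P[...,1]-g[1])<.07
ax(white,.036,'white')
cr=np.argwhere(red|white); print('px',cr.min(0) if len(cr) else '',cr.max(0) if len(cr) else '')
E
python3 w.py w1
```

```text
3.275 [ 0.4917 -0.136   0.2633] [-28.   18.8  95.   -0.   66.9  47.8] [[0.969, 0.245, -0.011], [0.245, -0.969, 0.006], [-0.009, -0.008, -1.0]]
red_key_grip 0.72 278 182 [ 0.4936 -0.1373  0.067 ]
red_clamp 0.71 279 169 [ 0.4961 -0.139   0.    ]
red all 333 z 0.0824
  rect [ 0.4957 -0.1378] [0.0301 0.0132] mean [ 0.4957 -0.1377] axis deg 77.9
red top 244 z 0.0831
  rect [ 0.4941 -0.1378] [0.0294 0.0101] mean [ 0.4938 -0.1381] axis deg 81.3
white 2206 z 0.0355
  rect [ 0.4997 -0.1364] [0.112  0.1104] mean [ 0.5207 -0.1355] axis deg 111.0
px [117 226] [220 330]
```

View pics/w1.png

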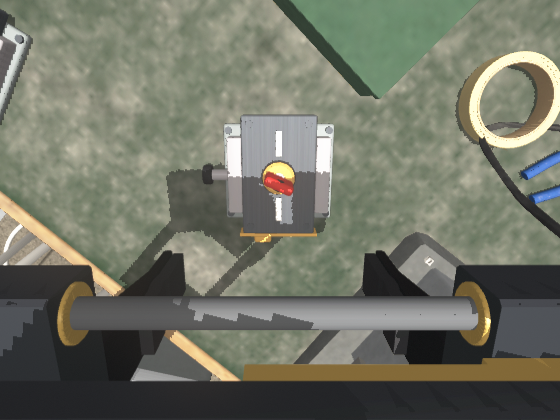

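The wrist view shows the red head at pixel (279,183). The marks are at (278,145) and (279,208), so the marks' line is at a yaw of about 14°. The head's yaw is about 80°, so the turn needed is about -67°. I'll turn the tool +67°, go down, and look again.

Emit:
{"api": "apply_moves", "payload": {
  "plan": [0.04, -0.04, -0.24, 0.96, 0, 0, -0.24, 0.96, 0, 0, -0.24, 0.96, 0, 0, -0.24, 0.96, 0, 0, -0.24, 0.96, 0, 0, -0.24, 0.96, 0, 0, -0.2, 0.94, 0, 0, 0, 0, 0, 0, 0, 0]
}}

```text
time_s: 4.55
position: [0.4986, -0.1405, 0.1872]
tcp_rot: [[0.155, 0.988, 0.003], [0.988, -0.155, -0.002], [-0.001, 0.003, -1.0]]
force: [0.4, -0.1, 0.1]
opening: 0.998
grasp_force: 0.0
```

```bash
python3 w.py w2
```

```text
4.55 [ 0.4986 -0.1405  0.1872] [-28.1  24.8  99.7   0.   55.4 -19.2] [[0.155, 0.988, 0.003], [0.988, -0.155, -0.002], [-0.001, 0.003, -1.0]]
red_key_grip 0.6 268 207 [ 0.4937 -0.14    0.067 ]
red_clamp 0.75 265 185 [ 0.491  -0.1363  0.    ]
red all 462 z 0.0829
  rect [ 0.4934 -0.1348] [0.0338 0.0092] mean [ 0.4936 -0.1343] axis deg 78.5
red top 402 z 0.0831
  rect [ 0.4931 -0.137 ] [0.0293 0.0092] mean [ 0.4932 -0.1363] axis deg 78.6
white 4239 z 0.0357
  rect [ 0.4926 -0.137 ] [0.1273 0.1104] mean [ 0.4997 -0.1469] axis deg 69.8
px [117 214] [262 345]
```

View pics/w2.png

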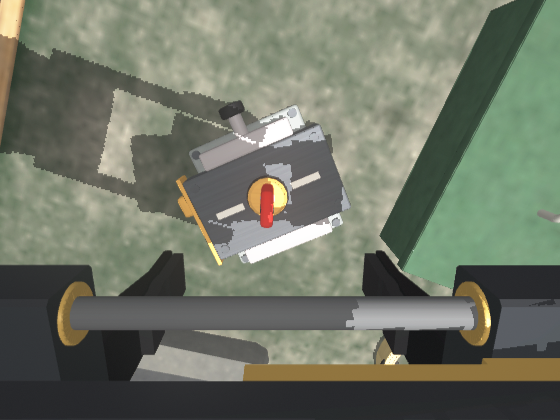

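The wrist view shows the head at (267,205) and the marks at (230,212) and (306,179), giving a marks' yaw of 14.4° and a head yaw of 78.6°. The axis is at about (0.4935,-0.138). Next I'll descend and grip.

Emit:
{"api": "apply_moves", "payload": {
  "plan": [-0.1, 0.05, -0.3, -0.24, 0, 0, -0.6, 0, 0, 0, -0.6, 0, 0, 0, 0, 0, 0, 0, 0, 0]
}}

```text
time_s: 5.32
position: [0.4931, -0.1377, 0.1114]
tcp_rot: [[0.195, 0.981, 0.001], [0.981, -0.195, -0.001], [-0.0, 0.001, -1.0]]
force: [-0.1, -0.4, -0.6]
opening: 0.997
grasp_force: 0.0
```

Emit:
{"api": "apply_moves", "payload": {
  "plan": [0, 0, -0.4, 0, 0, 0, -0.4, 0, 0, 0, -0.36, 0, 0, 0, 0, 0, 0, 0, 0, 0]
}}

```text
time_s: 5.95
position: [0.4933, -0.1379, 0.0538]
tcp_rot: [[0.194, 0.981, 0.002], [0.981, -0.194, -0.001], [-0.001, 0.002, -1.0]]
force: [-0.9, -0.7, 0.2]
opening: 0.999
grasp_force: 0.0
```

Emit:
{"api": "apply_moves", "payload": {
  "plan": [0, 0, 0, 0, 0, 0, 0, 0, 0, 0, 0, 0, 0, 0, 0, 0, 0, 0, 0, 0, 0, 0, 0, 0, 0, 0, 0, 0, 0, 0, 0, 0],
  "grip": 1
}}

```text
time_s: 6.95
position: [0.4923, -0.1374, 0.0525]
tcp_rot: [[0.194, 0.981, -0.0], [0.981, -0.194, 0.0], [0.0, -0.0, -1.0]]
force: [0.5, 0.3, 1.0]
opening: 0.173
grasp_force: 0.0
```

Emit:
{"api": "apply_moves", "payload": {
  "plan": [0, 0, 0, 0, 0, 0, 0, 0, 0, 0, 0, 0]
}}

```text
time_s: 7.32
position: [0.4939, -0.1379, 0.0526]
tcp_rot: [[0.195, 0.981, 0.003], [0.981, -0.195, -0.001], [-0.0, 0.003, -1.0]]
force: [5.9, 0.0, -3.4]
opening: 0.113
grasp_force: 30.0
```

```bash
python3 -c "
from rig import bot
s=bot.read_state()
for k in ('time_s','position','force','moment','opening','grasp_force','joint_positions'): print(k,s[k])"
```

```text
time_s 7.325
position [ 0.4938535  -0.13786495  0.05264481]
force [ 5.91627051  0.04583961 -3.38645688]
moment [ 0.11284633 -0.88994216 -0.04875936]
opening 0.11315007937117043
grasp_force 30.010031175334007
joint_positions [-2.81191028e+01  3.74972556e+01  1.05947527e+02  5.16752647e-02
  3.63732362e+01 -1.69233518e+01]
```

The head is gripped (9.8 mm opening, 30 N). I'll turn clockwise 60° and then check.

Emit:
{"api": "apply_moves", "payload": {
  "plan": [0, 0, -0.0015, -0.5, 0, 0, -0.0015, -0.5, 0, 0, -0.0015, -0.5, 0, 0, -0.0015, -0.5, 0, 0, -0.0015, -0.5, 0, 0, -0.0015, -0.5, 0, 0, -0.0015, -0.5, 0, 0, -0.0015, -0.5, 0, 0, -0.0015, -0.5, 0, 0, -0.0015, -0.5, 0, 0, -0.0015, -0.5, 0, 0, -0.0015, -0.5]
}}

```text
time_s: 8.82
position: [0.4947, -0.1386, 0.0518]
tcp_rot: [[0.947, 0.321, 0.005], [0.321, -0.947, -0.003], [0.003, 0.004, -1.0]]
force: [6.0, -1.2, -4.4]
opening: 0.113
grasp_force: 30.0
```

Emit:
{"api": "apply_moves", "payload": {
  "plan": [0, 0, 0, -0.3, 0, 0, 0, 0, 0, 0, 0, 0]
}}

```text
time_s: 9.2
position: [0.4947, -0.1386, 0.0518]
tcp_rot: [[0.962, 0.273, 0.005], [0.273, -0.962, -0.002], [0.004, 0.004, -1.0]]
force: [6.3, 0.2, -4.7]
opening: 0.113
grasp_force: 30.0
```

```bash
python3 -c "
from rig import bot
s=bot.read_state()
for k in ('time_s','position','force','moment','opening','grasp_force'): print(k,s[k])"; python3 w.py w3
```

```text
time_s 9.2
position [ 0.49468603 -0.13862863  0.05178418]
force [ 6.31630543  0.24983617 -4.68042308]
moment [-0.06916287 -0.90701099  0.07071708]
opening 0.11262435112645737
grasp_force 30.0037578237243
9.2 [ 0.4947 -0.1386  0.0518] [-28.1  37.6 105.9   0.   36.2  46. ] [[0.962, 0.273, 0.005], [0.273, -0.962, -0.002], [0.004, 0.004, -1.0]]
red_key_grip 0.82 272 286 [ 0.4934 -0.1375  0.067 ]
red_clamp 0.94 273 238 [ 0.4925 -0.1385  0.    ]
red all 1150 z 0.0808
  rect [ 0.4993 -0.1365] [0.0389 0.0093] mean [ 0.506  -0.1346] axis deg 16.1
red top 690 z 0.0821
  rect [ 0.495  -0.1377] [0.03   0.0093] mean [ 0.5013 -0.1359] axis deg 16.4
white 13074 z 0.0367
  rect [ 0.517  -0.1328] [0.109 0.108] mean [ 0.5349 -0.1311] axis deg 95.7
px [137 166] [340 383]
```

View pics/w3.png

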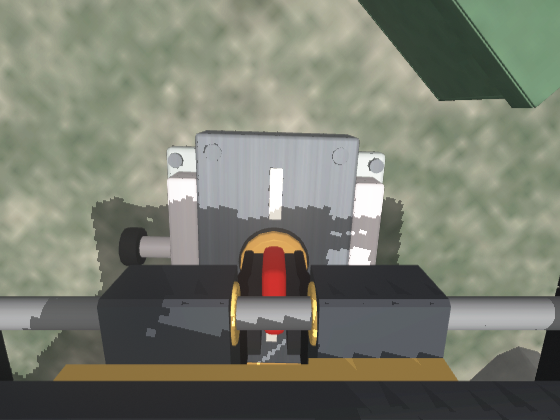

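The head, at (273,285), is nearly in line with the mark at (275,193). It reads 16° against the marks' 14.4°. I'll nudge it 1.5° and then release and lift straight up.

Emit:
{"api": "apply_moves", "payload": {
  "plan": [0, 0, 0, -0.15, 0, 0, 0, 0]
}}

```text
time_s: 9.6
position: [0.4947, -0.1386, 0.0518]
tcp_rot: [[0.969, 0.248, 0.005], [0.248, -0.969, -0.003], [0.004, 0.004, -1.0]]
force: [6.1, -0.2, -5.1]
opening: 0.114
grasp_force: 30.0
```

Emit:
{"api": "apply_moves", "payload": {
  "plan": [0, 0, 0, 0, 0, 0, 0, 0, 0, 0, 0, 0, 0, 0, 0, 0, 0, 0, 0, 0, 0, 0, 0, 0],
  "grip": -1
}}

```text
time_s: 10.35
position: [0.4923, -0.1373, 0.0517]
tcp_rot: [[0.969, 0.247, -0.0], [0.247, -0.969, 0.0], [-0.0, -0.0, -1.0]]
force: [-0.4, -0.0, -0.5]
opening: 0.715
grasp_force: 0.0
```

Emit:
{"api": "apply_moves", "payload": {
  "plan": [0, 0, 0.5, 0, 0, 0, 1, 0, 0, 0, 1, 0, 0, 0, 1, 0, 0, 0, 0.7, 0, 0, 0, 0, 0, 0, 0, 0, 0]
}}

```text
time_s: 11.22
position: [0.4914, -0.1369, 0.2608]
tcp_rot: [[0.969, 0.247, -0.002], [0.247, -0.969, 0.001], [-0.002, -0.001, -1.0]]
force: [0.0, 0.0, -0.5]
opening: 1.001
grasp_force: 0.0
```

```bash
python3 w.py w4
```

```text
11.225 [ 0.4914 -0.1369  0.2608] [-28.1  18.7  95.6  -0.   65.9  47.6] [[0.969, 0.247, -0.002], [0.247, -0.969, 0.001], [-0.002, -0.001, -1.0]]
red_key_grip 0.83 274 185 [ 0.492  -0.1358  0.067 ]
red_clamp 0.56 276 170 [ 0.4956 -0.1378  0.    ]
red all 250 z 0.082
  rect [ 0.496  -0.1371] [0.0321 0.0095] mean [ 0.4943 -0.1377] axis deg 16.0
red top 216 z 0.0822
  rect [ 0.4943 -0.1381] [0.0282 0.0087] mean [ 0.4921 -0.1383] axis deg 16.2
white 1617 z 0.0332
  rect [ 0.5121 -0.135 ] [0.1127 0.1051] mean [ 0.5156 -0.1323] axis deg 108.8
px [118 224] [223 328]
```

View pics/w4.png

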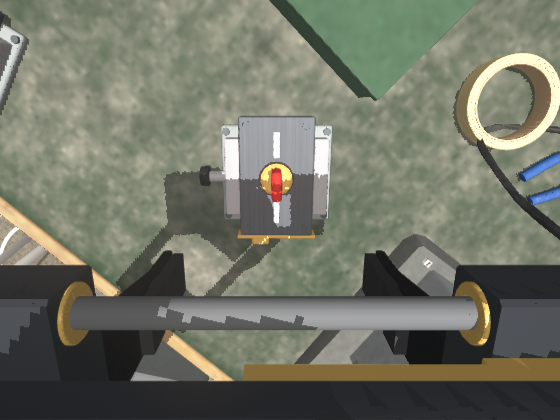

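The red key at (277,185) lies in line with the marks at (277,145) and (276,210), within about 2°. It is released and the arm is clear.

```bash
python3 -c "
from rig import bot
print(bot.hand_in())"
```

```text
the job is handed in; nothing more can be done
None
```

I turned the red key clockwise until its head was in line with the white marks, within about 2° by the last wrist picture. I then let go, lifted clear and handed the job in; the arm never went near the blue key, and no verdict came back.

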